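Pop the kettle lid and ease it open

TASK

Open the kettle ready for filling: press the thumb button on top of its handle until the lid lets go, but do not let the sprung lid fly up: hold it back and let it rise slowly under the gripper until it stands fully open by itself, then move away. Feel for the button, which stands a little higher or lower each time, and press it gently, without forcing it past its stop, leave the kettle standing where it is, and do not disturb the mug and the tumbler.

Things in the scene. Friction and masses are not known exactly. Their poses are not given: they have to be found in the camera images.
- kettle: black electric kettle, loose, 0.7 to 1.1 kg; origin on its underside. Own axes: z up, +y to the spout (y = +105 mm), -y to the handle loop (40 mm wide, out to y = -109 mm). Body 148 mm wide, centred at y = +28 mm. Highest fixed part: top of the handle bridge, 215 mm up, y from -93 to -13 mm. The lid is latched and cannot be lifted before the button is pressed
- button_seat (a point): point on top of the handle bridge (kettle frame 0, -50, 214.5 mm) under the red 21 mm square button, whose top stands 9 to 19 mm above it, it varies: feel for it. Press straight down on a spring: 2 N to start, 4.4 N where the lid lets go (about 6 mm down), 5 N at its solid stop (7 mm down). It springs back
- lid_hinge (a point): middle of the lid's hinge line (along the kettle's x axis), 204 mm up, 29 mm from the button towards the spout. The lid is a disc of 107 mm diameter, from 4 mm behind this line to 103 mm ahead of it; its top is 214 mm up when shut
- lid_front (a point): point on the lid's top near its spout end, 91 mm from the hinge line; moves with the lid. The light grey plate on the lid near its hinge is only trim
- kettle_lid (a joint): lid angle, rad: 0 shut, 1.40 fully open (almost upright). Once unlatched a spring drives it up and keeps it at that stop; left alone it flies open in under half a second. Holding it takes about 3 N at 50 mm from the hinge when nearly shut, 1 N at 1 rad; from there on it is slow enough to let go. If pushed shut again with the button up it stays ajar
- mug_mid (a point): bystander: dark mug, 82 mm wide, 94 mm high, handle to one side; point half-way up on its axis
- tumbler_mid (a point): bystander: clear glass tumbler, 76 mm wide, 86 mm high; point half-way up on its axis

How it is judged (in metres and radians):
On the way, in this order (a step that is already met when the one before it is completed fails the run):
1. the button is pressed and the lid pops up off its latch (over 0.1 rad) (value of joint kettle_lid above 0.1 rad), for 0.05 s.
2. the lid is held back on its way up: between 0.4 and 0.95 rad, no faster than 1.5 rad/s, for 0.25 s (value of joint kettle_lid between 0.4 and 0.95 rad and velocity of joint kettle_lid below 1.5 rad/s), for 0.25 s.
At the end, for the whole second after the job is handed in: The lid stands open past 1.25 rad, at rest; the kettle stands upright (within 0.05 rad) and still, within 30 mm of where it stood; mug and tumbler are within 20 mm of where they stood (value of joint kettle_lid above 1.25 rad and velocity of joint kettle_lid below 0.1 rad/s and angle between kettle's own z axis and vertical below 0.05 rad and distance of kettle from where it was at the start of the episode below 0.03 m and linear speed of kettle below 0.02 m/s and distance of each of mug_mid, tumbler_mid from where it was at the start of the episode below 0.02 m); the robot touches nothing.
It fails at once if the lid flies up: faster than 2.2 rad/s between 0.45 and 0.95 rad (value of joint kettle_lid between 0.45 and 0.95 rad and velocity of joint kettle_lid above 2.2 rad/s).
It fails at once if the kettle, its button or its lid is pressed with more than 25 N (contact force between any of the fingers, the arm and kettle above 25 N).
It fails at once if the kettle tips by more than 0.2 rad (angle between kettle's own z axis and vertical above 0.2 rad).
It fails at once if the mug or the tumbler is knocked away by more than 20 mm (distance of any of mug_mid, tumbler_mid from where it was at the start of the episode above 0.02 m).
It also fails if it takes over 35 s, if anything falls off the work surface, if the arm or the gripper's body presses on something with over 40 N, if the wrist force passes 120 N, or if a joint passes its speed limit or range.

ROBOT

A 6-joint arm with a two-finger parallel gripper is mounted at the origin on a cart in front of the work surface, level with it; the furniture and walls round the work are solid. World frame = base frame: x ahead of the robot, y to its left, z up, the work surface at z = 0. Lengths are in m, angles in degrees, forces in N, time in s.
With the tool pointing down it reaches from about 0.325 to 0.85 m from the base axis. Payload 15.5 kg.
Tool frame: the origin (TCP) lies midway between the tips of the shut fingers; the grasp point (between the pads) lies 19 mm behind it; z points along the fingers, x is the direction in which the jaws open and shut, and the axes are right-handed (so a half turn about z gives the same grasp; the last joint's range is limited). The gripper opens to 91 mm and grips with 3 to 60 N. Pads are 32 mm wide; open, the fingers measure 118 mm over their backs; the gripper's body (76 mm by 178 mm) begins 60 mm behind the grasp point.
Start: joints at [62.481, 28.281, 77.091, -0, 74.628, -5.472], TCP at [0.235, 0.579, 0.214] pointing down, gripper open.
Joint ranges: [-166.48, 166.48], [-47.26, 123.95], [12.59, 153.08], [-70.14, 250.14], [6.76, 159.57], [-176.63, 176.63]. Speed limits (degrees/s): [108.29, 108.29, 147.25, 172.46, 172.46, 172.46].

INTERFACE

Orientations are given as a 3x3 rotation matrix whose columns are the frame's x, y, z axes.
In Python, from cell import read_state, vision, bot, finder gives the robot as it stands.
- The arm moves only by the tool step_arm, never from a script. Its argument "plan" is a list of rows, each a list of 3 entries, a list of its own where there are three numbers: the turn, a rotation vector about the tool's x, y, z in rad, then the shift along the tool's x, y, z in mm, then the closure, from 0 (fully open) to 1 (shut). In form: [[[rx, ry, rz], [dx, dy, dz], grip], ...]. A call has 1 to 8 rows; each row is the pose to reach, as a shift and turn from the pose measured when the call began, along the tool's axes at that moment; what a row does not reach only later rows make up. A row lasts 1/8 s, in which the tool goes at most 62.5 mm and 10.7 degrees, less where a joint would pass 70% of its speed; a pose out of reach is approached as far as the arm can. A call with a gripper value outside its range is refused whole. The fingers move at their own pace and stop on an object; "grip_force" is the grip in N (left out, the last holds). Time passes only in rows, so rows that repeat a pose let the fingers close. It gives the time, the measured TCP pose, the force and the opening at its end, in the units of the state.
- read_state(): the state, without advancing time (a new reading comes with each control period).
- vision.grab_frame(name): name is "scene" or "top"; returns the picture (400x640x3 uint8, blue, green, red); there is no depth.
- vision.camera_info(name): a dict with "fx", "fy", "cx", "cy" (pixels), "rvec" (rotation vector, rad) and "tvec" (3), from world to camera coordinates, as OpenCV has them. Camera axes: x right, y down, z forward; pixel columns grow to the right and rows downward; lengths in m; the calibration is good to about 2 mm. A picture is of the moment at which its call begins. camera_info takes no time and is no camera call.
- bot.job_done(): hands the job in, once; it reports no verdict.
Trained networks look in the newest picture that a camera, given by its name, has taken for a name from the list of things; names that differ only in an ending like _2 or _b are one class to them, and where a whole thing is asked for, a point or a joint stands for the part that bears it (a point fixed in the world has none). Each returns a list of dicts, best first, with "confidence" (0 to 1); they miss things now and then, are a little off and sometimes report something else, mostly with a low value. They report only what shows in the picture. A call takes as long as a camera call.
- finder.recognise(thing, camera): "at" ([x, y, z] in m, in world coordinates, good to about 4 mm: the middle of the surface that is visible of it).
The state is a dict: "time_s": time; "joint_pos": joint angles; "dq": joint speeds; "joint_efforts": joint torques, N m; "ee_pos": TCP position; "eef_rot": TCP orientation; "force": force on the tool from outside, world axes, zero at the start; "wrist_torque": the same for the moment, N m; "width": finger opening in m.
Only numpy, scipy, OpenCV 4.12 (cv2) and the standard library are available. Lean on these libraries where they do the work, as an engineer would, in place of code of your own. Each camera call takes 0.05 s, during which the arm holds its last target.

## Working session

There is one attempt and no reset: what is moved stays moved. The work goes in short steps, Python scripts to look and compute and a tool call to move; the robot and the scene stay as the last step left them, time stands still between calls to the robot, and variables do not carry over. Pictures are saved under pics/ and viewed, and the job is handed in when it is done.

Besides the shell and the picture viewer there is one more tool, called after ">>>" by a JSON object that holds its "name" and its "arguments", one argument or row to a line. step_arm: Moves the arm, as the interface text tells. Its arguments: {"type":"object","properties":{"plan":{"type":"array"},"grip_force":{"type":"number"}},"required":["plan"]}

```bash
ls; mkdir -p pics; python3 - <<'E'
from cell import read_state, vision, bot, finder
import cv2,numpy as np
s=read_state()
for k in s: print(k,np.round(s[k],4).tolist())
for c in ("scene","top"):
    im=vision.grab_frame(c); cv2.imwrite(f"pics/{c}0.png",im)
    i=vision.camera_info(c); print(c,{k:np.round(v,4).tolist() for k,v in i.items()})
    for t in ["kettle","button_seat","lid_hinge","lid_front","mug_mid","tumbler_mid"]:
        r=finder.recognise(t,c); print(t,[(np.round(x["at"],3).tolist(),round(x["confidence"],2)) for x in r[:2]])
print(read_state()["time_s"])
E
```

```text
pics
time_s 0.0
joint_pos [62.4813, 28.3135, 77.1277, 0.0025, 74.6257, -5.472]
dq [-0.0484, -0.0797, 0.0436, 0.104, 0.0858, 0.0199]
joint_efforts [-0.0033, -87.8836, -38.1844, 0.0705, 0.0533, -0.0002]
ee_pos [0.2344, 0.579, 0.2133]
eef_rot [[0.3754, 0.9269, -0.0006], [0.9269, -0.3754, -0.001], [-0.0012, -0.0002, -1.0]]
force [-0.1351, -0.1428, -0.9089]
wrist_torque [-0.0247, -0.0294, 0.0062]
width 0.0911
scene {'fx': 462.3461, 'fy': 462.3461, 'cx': 325.3778, 'cy': 202.9321, 'rvec': [2.0797, -0.5799, 0.2835], 'tvec': [-0.4475, 0.2441, 1.1929]}
kettle [([0.515, -0.123, 0.135], 0.84)]
button_seat [([0.515, -0.124, 0.136], 0.64)]
lid_hinge [([0.52, -0.127, 0.137], 0.92)]
lid_front [([0.519, -0.08, 0.213], 0.62)]
mug_mid [([0.418, 0.227, 0.063], 0.96)]
tumbler_mid [([0.391, -0.392, 0.056], 0.84)]
top {'fx': 369.8034, 'fy': 369.8034, 'cx': 311.9989, 'cy': 195.374, 'rvec': [2.1519, -2.2003, 0.0789], 'tvec': [-0.0651, 0.4935, 1.06]}
kettle [([0.525, -0.08, 0.214], 0.75)]
button_seat [([0.529, -0.08, 0.209], 0.6)]
lid_hinge [([0.523, -0.077, 0.209], 0.92)]
lid_front [([0.533, -0.067, 0.214], 0.91)]
mug_mid [([0.421, 0.26, 0.04], 0.6)]
tumbler_mid [([0.391, -0.397, 0.03], 0.92)]
0.7
```

View pics/scene0.png

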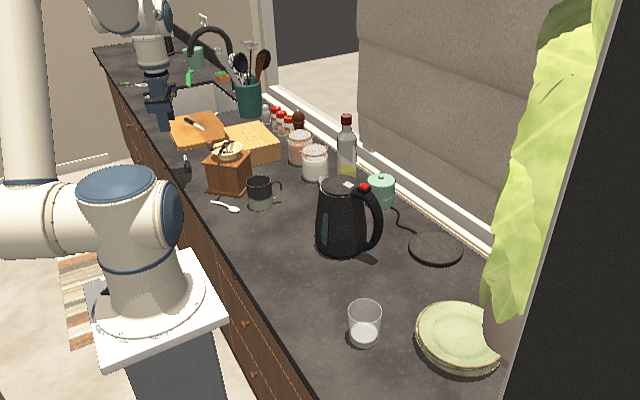

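View pics/top0.png

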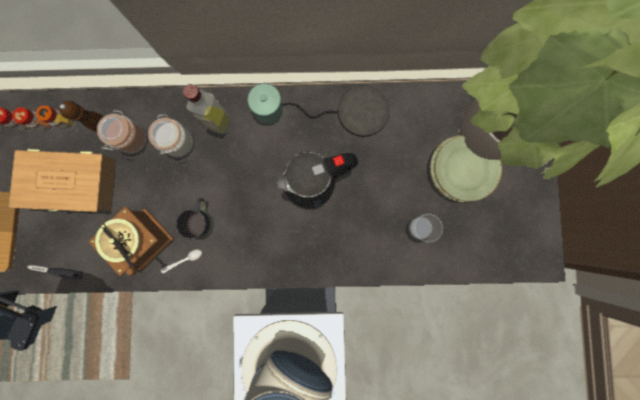

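The kettle sits mid-picture in both views. In the top view its red button is at about (339,160), the light trim plate at (318,170) and the spout at (283,185). In the scene view the button is at about (364,187). The mug is at top (193,225) and the tumbler at top (425,228). Next I triangulate the button.

```bash
cat > h.py <<'E'
from cell import read_state, vision, bot, finder
import cv2,numpy as np
def P(c):
    i=vision.camera_info(c); R=cv2.Rodrigues(np.array(i["rvec"],float))[0]; t=np.array(i["tvec"],float).reshape(3)
    K=np.array([[i["fx"],0,i["cx"]],[0,i["fy"],i["cy"]],[0,0,1]]); return K,R,t
def ray(c,px):
    K,R,t=P(c); d=R.T@np.linalg.solve(K,[px[0],px[1],1.]); return -R.T@t,d/np.linalg.norm(d)
def at_z(c,px,z):
    o,d=ray(c,px); return o+d*(z-o[2])/d[2]
def proj(c,p):
    K,R,t=P(c); q=K@(R@np.asarray(p,float)+t); return q[:2]/q[2]
def tri(pxs):
    A=np.zeros((3,3)); b=np.zeros(3)
    for c,px in pxs.items():
        o,d=ray(c,px); M=np.eye(3)-np.outer(d,d); A+=M; b+=M@o
    return np.linalg.solve(A,b)
E
python3 - <<'E'
from h import *
out={}
for c,box in (("scene",(300,160,420,240)),("top",(270,130,370,210))):
    im=cv2.imread(f"pics/{c}0.png"); x0,y0,x1,y1=box
    h=im[y0:y1,x0:x1].astype(int); m=((h[...,2]>120)&(h[...,1]<90)&(h[...,0]<90)).astype(np.uint8)
    n,l,st,ce=cv2.connectedComponentsWithStats(m)
    k=1+np.argmax(st[1:,4]); print(c,st[k],ce[k]+[x0,y0]); out[c]=ce[k]+[x0,y0]
    if c=="top":
        pts=np.argwhere(l==k)[:,::-1].astype(np.float32)+[x0,y0]; print(cv2.minAreaRect(pts.astype(np.float32)))
    cv2.imwrite(f"pics/{c}_crop.png",cv2.resize(im[y0:y1,x0:x1],None,fx=6,fy=6,interpolation=cv2.INTER_CUBIC))
print(tri(out)); 
for z in (.214,.225,.233): print(z,at_z("top",out["top"],z),at_z("scene",out["scene"],z))
E
```

```text
scene [59 22 10  7 47] [363.74468085 185.31914894]
top [63 25 11 11 84] [338.27380952 160.19047619]
((338.3999938964844, 160.3000030517578), (8.944271087646484, 9.391485214233398), 63.43495178222656)
[ 0.55718968 -0.14170886  0.22859046]
0.214 [ 0.55972371 -0.1426626   0.214     ] [ 0.57133696 -0.12167023  0.214     ]
0.225 [ 0.5577897  -0.14193076  0.225     ] [ 0.56069846 -0.13678355  0.225     ]
0.233 [ 0.55638315 -0.14139851  0.233     ] [ 0.55296137 -0.14777506  0.233     ]
```

View pics/top_crop.png

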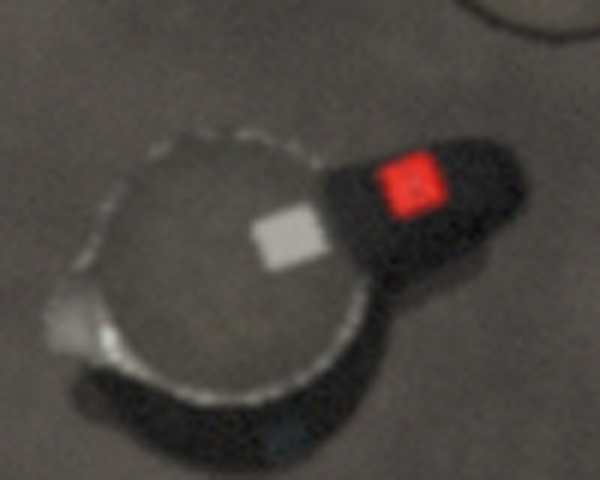

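View pics/scene_crop.png

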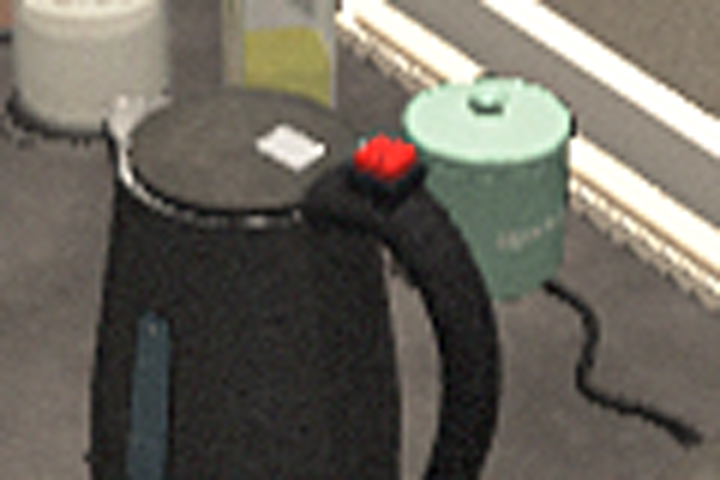

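```bash
cat > geo.py <<'E'
from h import *
B=np.array([.5572,-.1417])
E
python3 - <<'E'
from geo import *
lid=at_z("top",(270+228/6,130+268/6),.214)
trim=at_z("top",(270+290/6,130+237/6),.2145)
sp=at_z("top",(270+45/6,130+325/6),.205)
for n,p in (("lid",lid),("trim",trim),("spout",sp)):
    d=p[:2]-B; print(n,p.round(4),np.linalg.norm(d).round(4),np.degrees(np.arctan2(d[1],d[0])).round(2))
# button edges orientation
c=(338.3,160.2); 
for a in (63.43,):
    v=np.array([np.cos(np.radians(a)),np.sin(np.radians(a))])
    p=at_z("top",c+5*v,.228)-at_z("top",c-5*v,.228); print("edge",np.degrees(np.arctan2(p[1],p[0])))
# fit: project outlines for yaw guesses
im=cv2.imread("pics/top0.png")
big=cv2.resize(im[130:210,270:370],None,fx=6,fy=6,interpolation=cv2.INTER_CUBIC)
ya=np.radians(115.5); u=np.array([np.cos(ya),np.sin(ya)]); w=np.array([u[1],-u[0]])
def dr(x,y,z,col):
    p=proj("top",[*(B+u*(y+.05)+w*x),z]); q=(p-[270,130]+.5)*6; cv2.circle(big,tuple(int(v) for v in q),2,col,-1)
for t in np.linspace(0,2*np.pi,60): dr(.0535*np.cos(t),-.021+.0495+.0535*np.sin(t),.214,(0,255,0))
for y in np.linspace(-.109,.105,40): dr(0,y,.215,(255,255,0))
for s in np.linspace(-.0105,.0105,8):
    for k in (-.0105,.0105): dr(s,-.05+k,.2285,(255,0,0)); dr(k,-.05+s,.2285,(255,0,0))
cv2.imwrite("pics/fit.png",big)
E
```

```text
lid [ 0.5263 -0.069   0.214 ] 0.079 113.05
trim [ 0.5381 -0.0941  0.2145] 0.0513 111.82
spout [0.506  0.0056 0.205 ] 0.1559 109.16
edge -155.231314633001
```

View pics/fit.png

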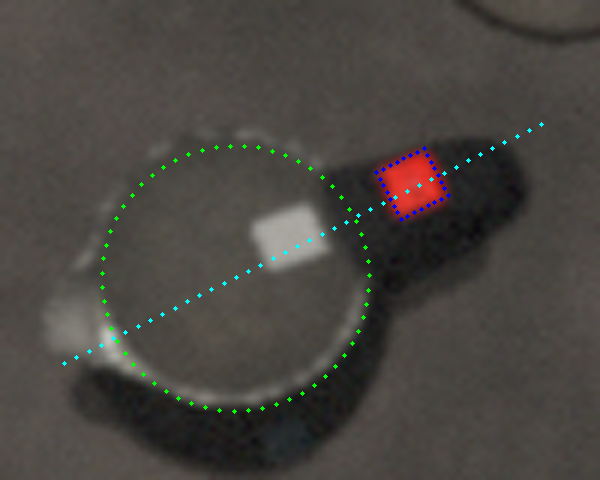

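The overlay at yaw 115.5° runs below the spout centre, which is at crop (65,325). The spout and trim imply about 110.5°, so I check that.

```bash
python3 - <<'E'
from geo import *
im=cv2.imread("pics/top0.png")
big=cv2.resize(im[130:210,270:370],None,fx=6,fy=6,interpolation=cv2.INTER_CUBIC)
ya=np.radians(110.5); u=np.array([np.cos(ya),np.sin(ya)]); w=np.array([u[1],-u[0]])
def dr(x,y,z,col):
    p=proj("top",[*(B+u*(y+.05)+w*x),z]); q=(p-[270,130]+.5)*6; cv2.circle(big,tuple(int(v) for v in q),2,col,-1)
for t in np.linspace(0,2*np.pi,60): dr(.0535*np.cos(t),-.021+.0495+.0535*np.sin(t),.214,(0,255,0))
for y in np.linspace(-.109,.105,40): dr(0,y,.215,(255,255,0))
for s in np.linspace(-.0105,.0105,8):
    for k in (-.0105,.0105): dr(s,-.05+k,.2285,(255,0,0)); dr(k,-.05+s,.2285,(255,0,0))
cv2.imwrite("pics/fit2.png",big)
s=read_state(); R=np.array(s["eef_rot"]); p=np.array(s["ee_pos"])
tcp=np.array([*(B+u*.05225),.26]); print("target",tcp)
x=np.array([-u[0],-u[1],0]); Rt=np.c_[x,np.cross([0,0,-1],x),[0,0,-1]]
print("rv",cv2.Rodrigues(R.T@Rt)[0].ravel().round(4),"shift",(R.T@(tcp-p)*1000).round(1), "u",u)
E
```

```text
target [ 0.53890166 -0.09275888  0.26      ]
rv [-0.     -0.      2.3991] shift [-508.7  534.3  -46.1] u [-0.35020738  0.93667219]
```

View pics/fit2.png

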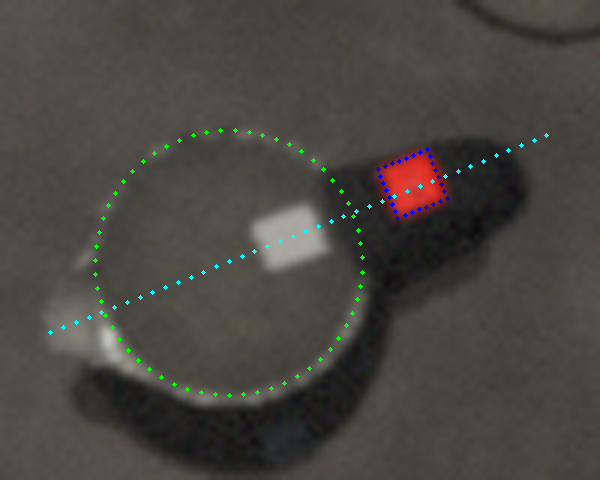

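The overlay at 110.5° fits the lid, spout, handle and button. I move up and across at height.

>>> {"name": "step_arm", "arguments": {
  "plan": [
    [[0, 0, 0], [0, 0, -62], 0],
    [[0, 0, 0.1], [0, 0, -120], 0],
    [[0, 0, 0.25], [-40, 42, -130], 0],
    [[0, 0, 0.43], [-82, 86, -130], 0],
    [[0, 0, 0.61], [-124, 130, -130], 0],
    [[0, 0, 0.79], [-166, 174, -130], 0],
    [[0, 0, 0.97], [-208, 218, -130], 0],
    [[0, 0, 1.15], [-250, 262, -130], 0]
  ]
}}

```text
time_s: 1.7
ee_pos: [0.384, 0.2474, 0.3441]
eef_rot: [[1.0, 0.03, 0.001], [0.03, -1.0, 0.0], [0.001, -0.0, -1.0]]
force: [1.7, 0.4, 0.0]
width: 0.0914
```

```bash
cat >> geo.py <<'E'
ya=np.radians(110.5); u=np.array([np.cos(ya),np.sin(ya)]); u3=np.array([*u,0])
x=-u3; Rt=np.c_[x,np.cross([0,0,-1],x),[0,0,-1]]
def st(z=.26,d=.05225):
    s=read_state(); R=np.array(s["eef_rot"]); p=np.array(s["ee_pos"])
    tcp=np.array([*(B+u*d),z])
    print("t",s["time_s"],"p",p.round(4),"f",np.round(s["force"],2),"tq",np.round(s["wrist_torque"],3),"w",round(s["width"],4))
    print("along u",((p[:2]-B)@u).round(4),"lat",((p[:2]-B)@np.array([u[1],-u[0]])).round(4))
    print("rv",cv2.Rodrigues(R.T@Rt)[0].ravel().round(4),"shift",(R.T@(tcp-p)*1000).round(2),"q",np.round(s["joint_pos"],1))
E
python3 -c "
from geo import *; st()"
```

```text
t 1.7 p [0.384  0.2474 0.3441] f [1.66 0.4  0.02] tq [0.006 0.002 0.013] w 0.0914
along u 0.4251 lat -0.0259
rv [-6.0000e-04 -4.0000e-04  1.2433e+00] shift [144.43 344.74  84.16] q [25.3  7.7 87.3 -0.  84.9 23.6]
```

>>> {"name": "step_arm", "arguments": {
  "plan": [
    [[0, 0, 0.18], [22, 52, 0], 0],
    [[0, 0, 0.36], [44, 105, 0], 0],
    [[0, 0, 0.54], [66, 158, 0], 0],
    [[0, 0, 0.72], [88, 211, 0], 0],
    [[0, 0, 0.9], [110, 264, 10], 0],
    [[0, 0, 1.08], [130, 312, 40], 0],
    [[0, 0, 1.243], [144.4, 344.7, 70], 0],
    [[0, 0, 1.243], [144.4, 344.7, 80], 0]
  ]
}}

```text
time_s: 2.7
ee_pos: [0.5388, -0.0947, 0.2621]
eef_rot: [[0.346, -0.938, -0.002], [-0.938, -0.346, 0.001], [-0.001, 0.001, -1.0]]
force: [-0.8, 0.2, 0.1]
width: 0.0912
```

```bash
python3 -c "
from geo import *; st()
for c in ('scene','top'): cv2.imwrite(f'pics/{c}1.png',vision.grab_frame(c))
im=np.vstack([cv2.resize(cv2.imread('pics/scene1.png')[100:280,250:490],None,fx=2.5,fy=2.5)[:300], cv2.resize(cv2.imread('pics/top1.png')[90:210,220:460],None,fx=2.5,fy=2.5)])
cv2.imwrite('pics/v1.png',im)
st()"
```

```text
t 2.7 p [ 0.5388 -0.0947  0.2621] f [-0.8   0.19  0.06] tq [-0.045  0.125 -0.025] w 0.0912
along u 0.0505 lat -0.0007
rv [ 0.0014  0.0012 -0.0043] shift [-1.76 -0.72  2.14] q [-16.2  19.4  84.1   0.   76.6  53.5]
t 2.8 p [ 0.5382 -0.0925  0.2632] f [ 0.49 -0.05 -0.01] tq [-0.046  0.177 -0.036] w 0.0911
along u 0.0527 lat -0.0006
rv [0.001  0.0015 0.0011] shift [ 0.49 -0.57  3.18] q [-16.   19.3  84.2   0.   76.6  53.4]
```

View pics/v1.png

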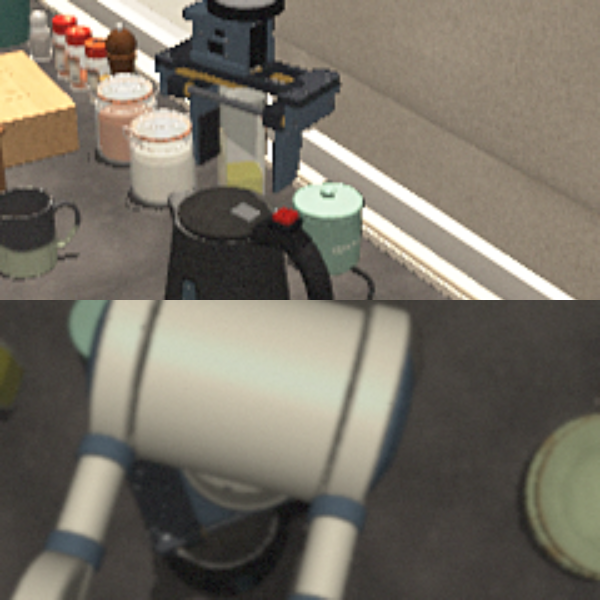

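The scene view shows the right finger directly over the red button at crop (286,215), with the left finger over the lid. The gripper is aligned. Now I descend near the button and take a force baseline.

>>> {"name": "step_arm", "arguments": {
  "plan": [
    [[0, 0, 0], [0, 0, 8], 0],
    [[0, 0, 0], [0, 0, 16], 0],
    [[0, 0, 0], [0, 0, 23], 0],
    [[0, 0, 0], [0, 0, 23], 0],
    [[0, 0, 0], [0, 0, 23], 0],
    [[0, 0, 0], [0, 0, 23], 0]
  ]
}}

```text
time_s: 3.55
ee_pos: [0.5383, -0.0925, 0.2404]
eef_rot: [[0.351, -0.936, -0.001], [-0.936, -0.351, 0.001], [-0.001, 0.001, -1.0]]
force: [0.2, -0.1, -0.0]
width: 0.0916
```

```bash
python3 -c "
from geo import *; st()"
```

```text
t 3.55 p [ 0.5383 -0.0925  0.2404] f [ 0.18 -0.08 -0.04] tq [-0.084  0.176 -0.069] w 0.0916
along u 0.0527 lat -0.0004
rv [0.0006 0.0012 0.0012] shift [  0.4   -0.43 -19.55] q [-16.   20.5  86.1   0.   73.5  53.4]
```

>>> {"name": "step_arm", "arguments": {
  "plan": [
    [[0, 0, 0], [0, 0, 2], 0],
    [[0, 0, 0], [0, 0, 4], 0],
    [[0, 0, 0], [0, 0, 6], 0],
    [[0, 0, 0], [0, 0, 8], 0],
    [[0, 0, 0], [0, 0, 8], 0]
  ]
}}

```text
time_s: 4.18
ee_pos: [0.5383, -0.0925, 0.2324]
eef_rot: [[0.351, -0.936, -0.001], [-0.936, -0.351, 0.001], [-0.001, 0.001, -1.0]]
force: [-0.7, 0.0, 1.0]
width: 0.0911
```

>>> {"name": "step_arm", "arguments": {
  "plan": [
    [[0, 0, 0], [0, 0, 1], 0],
    [[0, 0, 0], [0, 0, 1], 0]
  ]
}}

```text
time_s: 4.42
ee_pos: [0.5384, -0.0926, 0.2316]
eef_rot: [[0.351, -0.936, -0.001], [-0.936, -0.351, 0.001], [-0.001, 0.0, -1.0]]
force: [-0.7, 0.2, 4.5]
width: 0.0913
```

>>> {"name": "step_arm", "arguments": {
  "plan": [
    [[0, 0, 0], [0, 0, 1], 0],
    [[0, 0, 0], [0, 0, 1], 0]
  ]
}}

```text
time_s: 4.68
ee_pos: [0.5384, -0.0925, 0.2307]
eef_rot: [[0.351, -0.936, -0.001], [-0.936, -0.351, 0.001], [-0.001, 0.0, -1.0]]
force: [-2.0, -0.2, 5.2]
width: 0.0915
```

>>> {"name": "step_arm", "arguments": {
  "plan": [
    [[0, 0, 0], [0, 0, 1], 0],
    [[0, 0, 0], [0, 0, 1], 0]
  ]
}}

```text
time_s: 4.92
ee_pos: [0.5384, -0.0926, 0.2298]
eef_rot: [[0.351, -0.936, -0.0], [-0.936, -0.351, 0.001], [-0.001, 0.0, -1.0]]
force: [-1.8, -0.4, 5.5]
width: 0.0911
```

```bash
python3 -c "
from geo import *; st()"
```

```text
t 4.925 p [ 0.5384 -0.0926  0.2298] f [-1.82 -0.39  5.52] tq [-0.189  0.341 -0.108] w 0.0911
along u 0.0526 lat -0.0004
rv [0.0002 0.0008 0.0012] shift [  0.31  -0.38 -30.21] q [-16.   21.   87.    0.   72.   53.4]
```

```bash
python3 -c "
from geo import *
cv2.imwrite('pics/scene2.png',vision.grab_frame('scene'))
cv2.imwrite('pics/v2.png',cv2.resize(cv2.imread('pics/scene2.png')[120:240,290:420],None,fx=5,fy=5,interpolation=cv2.INTER_CUBIC)); st()"
```

```text
t 4.975 p [ 0.5384 -0.0926  0.2298] f [-1.33 -0.01  4.8 ] tq [-0.203  0.336 -0.053] w 0.0911
along u 0.0526 lat -0.0004
rv [0.0002 0.0008 0.0012] shift [  0.29  -0.36 -30.21] q [-16.   21.   87.    0.   72.   53.4]
```

View pics/v2.png

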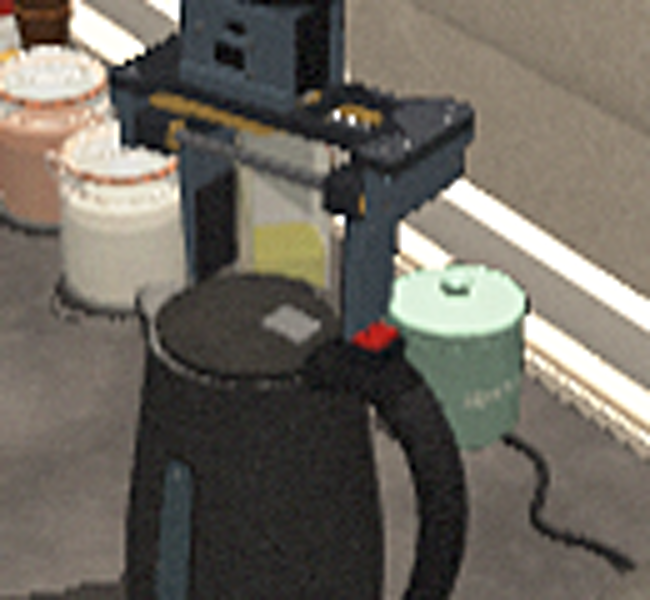

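```bash
python3 -c "
from geo import *
s=read_state(); R=np.array(s['eef_rot']); p=np.array(s['ee_pos'])
im=cv2.resize(cv2.imread('pics/scene2.png')[120:240,290:420],None,fx=5,fy=5,interpolation=cv2.INTER_CUBIC)
def dot(w,col):
    q=(proj('scene',w)-[290,120]+.5)*5; print(np.round(w,3),(q/5+[290,120]).round(1)); cv2.circle(im,tuple(int(v) for v in q),3,col,-1)
for a in (-59,-45.5,45.5,59):
  for b in (-16,16): dot(p+R@[a/1000,b/1000,0],(0,255,255))
for t in np.linspace(0,2*np.pi,40):
    c=B+u*.0785; dot([c[0]+.0535*np.cos(t),c[1]+.0535*np.sin(t),.214],(0,255,0))
dot([*B,.2298],(255,0,255))
cv2.imwrite('pics/v2b.png',im)" | head -8
```

```text
[ 0.533 -0.032  0.23 ] [334.1 170.6]
[ 0.503 -0.043  0.23 ] [326.7 175.2]
[ 0.537 -0.044  0.23 ] [338. 172.]
[ 0.507 -0.056  0.23 ] [330.6 176.7]
[ 0.569 -0.13   0.23 ] [365.5 182.1]
[ 0.539 -0.141  0.23 ] [358.3 187.2]
[ 0.574 -0.142  0.23 ] [369.8 183.7]
[ 0.544 -0.153  0.23 ] [362.6 188.8]
```

View pics/v2b.png

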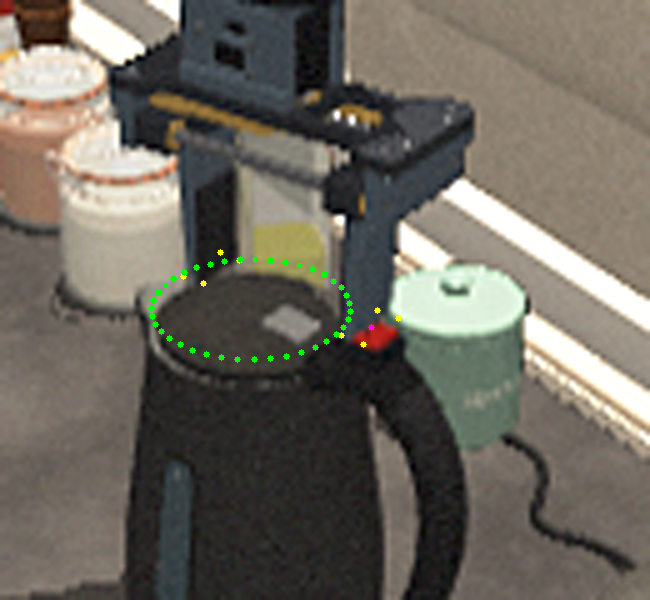

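```bash
python3 -c "
from geo import *
def f(c,box):
    im=cv2.imread(f'pics/{c}0.png'); x0,y0,x1,y1=box; h=im[y0:y1,x0:x1].min(2); m=(h>115).astype(np.uint8)
    n,l,s,ce=cv2.connectedComponentsWithStats(m); k=1+np.argmax(s[1:,4]); print(c,s[k]); return ce[k]+[x0,y0]
a=f('scene',(342,178,356,192)); b=f('top',(310,162,326,177)); print(a,b)
p=tri({'scene':a,'top':b}); print('tri',p,proj('scene',p)-a,proj('top',p)-b)
print(at_z('scene',a,.2145),at_z('top',b,.2145))
d=p[:2]-B; print(d@u,d@[u[1],-u[0]])
"

```

```text
scene [ 1  3 11  8 54]
top [ 2  2 12 11 90]
[347.88888889 184.22222222] [317.64444444 169.04444444]
tri [ 0.53979789 -0.09263779  0.21293831] [-0.11303455  0.01817247] [ 0.05665418 -0.11353356]
[ 0.53867229 -0.09493441  0.2145    ] [ 0.53928669 -0.09247997  0.2145    ]
0.05204955799709113 0.0008818765905448797
```

>>> {"name": "step_arm", "arguments": {
  "plan": [
    [[0, 0, 0], [0, 0, 1], 0],
    [[0, 0, 0], [0, 0, 1], 0]
  ]
}}

```text
time_s: 5.22
ee_pos: [0.5385, -0.0926, 0.2289]
eef_rot: [[0.351, -0.936, -0.0], [-0.936, -0.351, 0.0], [-0.001, 0.0, -1.0]]
force: [-2.2, 0.3, 6.3]
width: 0.0913
```

>>> {"name": "step_arm", "arguments": {
  "plan": [
    [[0, 0, 0], [0, 0, 1], 0],
    [[0, 0, 0], [0, 0, 1], 0]
  ]
}}

```text
time_s: 5.48
ee_pos: [0.5385, -0.0927, 0.228]
eef_rot: [[0.351, -0.936, 0.0], [-0.936, -0.351, 0.0], [-0.0, -0.0, -1.0]]
force: [-1.7, 0.3, 4.9]
width: 0.0912
```

```bash
python3 -c "
from geo import *; st()"
```

```text
t 5.475 p [ 0.5385 -0.0927  0.228 ] f [-1.68  0.33  4.93] tq [-0.253  0.348 -0.155] w 0.0912
along u 0.0524 lat -0.0003
rv [-0.0001  0.0003  0.0012] shift [  0.18  -0.33 -31.95] q [-16.   21.1  87.1   0.   71.7  53.4]
```

>>> {"name": "step_arm", "arguments": {
  "plan": [
    [[0, 0, 0], [0, 0, 1], 0],
    [[0, 0, 0], [0, 0, 1], 0]
  ]
}}

```text
time_s: 5.72
ee_pos: [0.5385, -0.0927, 0.2272]
eef_rot: [[0.351, -0.936, 0.0], [-0.936, -0.351, 0.0], [-0.0, -0.0, -1.0]]
force: [-1.5, -0.2, 5.3]
width: 0.0913
```

```bash
python3 -c "
from geo import *; st()"
```

```text
t 5.725 p [ 0.5385 -0.0927  0.2272] f [-1.49 -0.16  5.32] tq [-0.197  0.389 -0.098] w 0.0913
along u 0.0525 lat -0.0003
rv [-0.0003  0.0003  0.0012] shift [  0.2   -0.33 -32.84] q [-16.   21.2  87.2   0.   71.6  53.4]
```

>>> {"name": "step_arm", "arguments": {
  "plan": [
    [[0, 0, 0], [0, 0, 0.8], 0],
    [[0, 0, 0], [0, 0, 0.8], 0]
  ]
}}

```text
time_s: 5.98
ee_pos: [0.5385, -0.0926, 0.2264]
eef_rot: [[0.351, -0.936, 0.0], [-0.936, -0.351, 0.0], [-0.0, -0.0, -1.0]]
force: [-2.0, 0.5, 5.9]
width: 0.091
```

```bash
python3 -c "
from geo import *
st()
cv2.imwrite('pics/scene3.png',vision.grab_frame('scene'))
cv2.imwrite('pics/v3.png',cv2.resize(cv2.imread('pics/scene3.png')[120:240,290:420],None,fx=5,fy=5,interpolation=cv2.INTER_CUBIC)); st()"
```

```text
t 5.975 p [ 0.5385 -0.0926  0.2264] f [-1.95  0.51  5.9 ] tq [-0.035  0.357 -0.1  ] w 0.091
along u 0.0525 lat -0.0003
rv [-0.0003  0.0004  0.0012] shift [  0.27  -0.34 -33.59] q [-16.   21.2  87.3   0.   71.5  53.4]
t 6.025 p [ 0.5385 -0.0926  0.2264] f [-1.78  0.57  5.89] tq [-0.09   0.481 -0.098] w 0.0913
along u 0.0525 lat -0.0003
rv [-0.0002  0.0003  0.0012] shift [  0.28  -0.35 -33.58] q [-16.   21.2  87.3   0.   71.5  53.4]
```

View pics/v3.png

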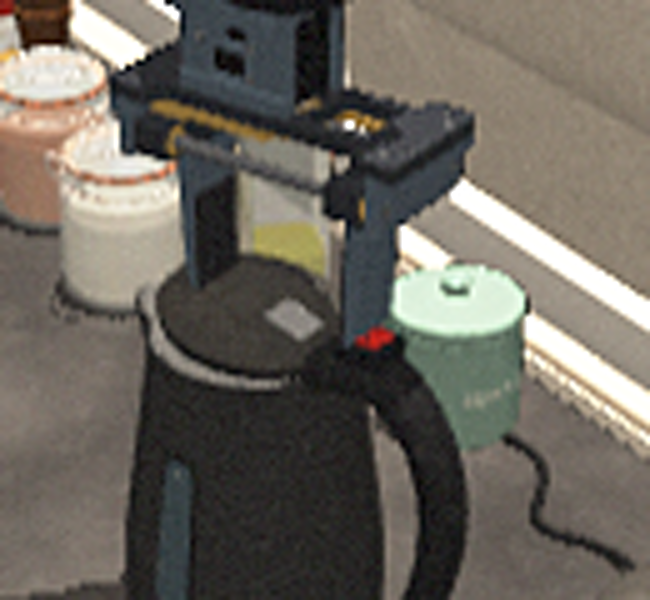

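The view shows the lid popped slightly: a light gap is visible at its front rim at (190,360), and its top rests under the left fingertip at (200,285). The wrist moment changed at the same time. Next I compute the lift path along the lid's arc.

```bash
python3 -c "
import numpy as np
d0,z0=82.5,22.4
for th in np.arange(.15,1.36,.05):
    r=84.9-8*(th-.15)
    d=r*np.cos(th)-10*np.sin(th); z=r*np.sin(th)+10*np.cos(th)
    print(round(th,3),round(-(d-d0),1),round(-(z-z0),1))
"
```

```text
0.15 0.0 -0.2
0.2 1.7 -4.2
0.25 3.5 -8.1
0.3 5.5 -11.9
0.35 7.7 -15.6
0.4 10.0 -19.1
0.45 12.6 -22.5
0.5 15.2 -25.7
0.55 18.1 -28.8
0.6 21.0 -31.8
0.65 24.1 -34.5
0.7 27.4 -37.1
0.75 30.7 -39.5
0.8 34.1 -41.7
0.85 37.7 -43.8
0.9 41.3 -45.6
0.95 45.0 -47.3
1.0 48.7 -48.7
1.05 52.5 -50.0
1.1 56.3 -51.0
1.15 60.2 -51.9
1.2 64.1 -52.5
1.25 68.0 -53.0
1.3 71.9 -53.2
1.35 75.8 -53.3
```

>>> {"name": "step_arm", "arguments": {
  "plan": [
    [[0, 0, 0], [1.7, 0, -4.2], 0],
    [[0, 0, 0], [3.5, 0, -8.1], 0],
    [[0, 0, 0], [5.5, 0, -11.9], 0],
    [[0, 0, 0], [7.7, 0, -15.6], 0],
    [[0, 0, 0], [10, 0, -19.1], 0],
    [[0, 0, 0], [12.6, 0, -22.5], 0],
    [[0, 0, 0], [15.2, 0, -25.7], 0],
    [[0, 0, 0], [18.1, 0, -28.8], 0]
  ]
}}

```text
time_s: 7.02
ee_pos: [0.5449, -0.1098, 0.2554]
eef_rot: [[0.351, -0.936, 0.0], [-0.936, -0.351, 0.0], [-0.0, -0.0, -1.0]]
force: [-0.1, -0.3, 0.8]
width: 0.0911
```

```bash
python3 -c "
from geo import *
st()
cv2.imwrite('pics/scene4.png',vision.grab_frame('scene'))
cv2.imwrite('pics/v4.png',cv2.resize(cv2.imread('pics/scene4.png')[120:240,290:420],None,fx=5,fy=5,interpolation=cv2.INTER_CUBIC)); st()
p=np.array(read_state()['ee_pos']); d=(p[:2]-B)@u*1000+30; z=p[2]*1000-204
from scipy.optimize import brentq
print(d,z,brentq(lambda t:z*np.cos(t)-d*np.sin(t)-10,0,1.5))"
```

```text
t 7.025 p [ 0.5449 -0.1098  0.2554] f [-0.1  -0.3   0.78] tq [0.028 0.211 0.02 ] w 0.0911
along u 0.0342 lat -0.0003
rv [-0.0002  0.0003  0.0012] shift [-18.03  -0.36  -4.58] q [-17.6  20.4  83.6   0.   75.9  51.9]
t 7.075 p [ 0.5452 -0.1101  0.2558] f [-0.54 -1.02  1.82] tq [-0.091  0.339 -0.012] w 0.0917
along u 0.0338 lat -0.0002
rv [-0.0006 -0.0002  0.0011] shift [-18.45  -0.23  -4.22] q [-17.6  20.4  83.6   0.   76.   51.9]
63.79424110587524 51.78227542046062 0.559830508958942
```

View pics/v4.png

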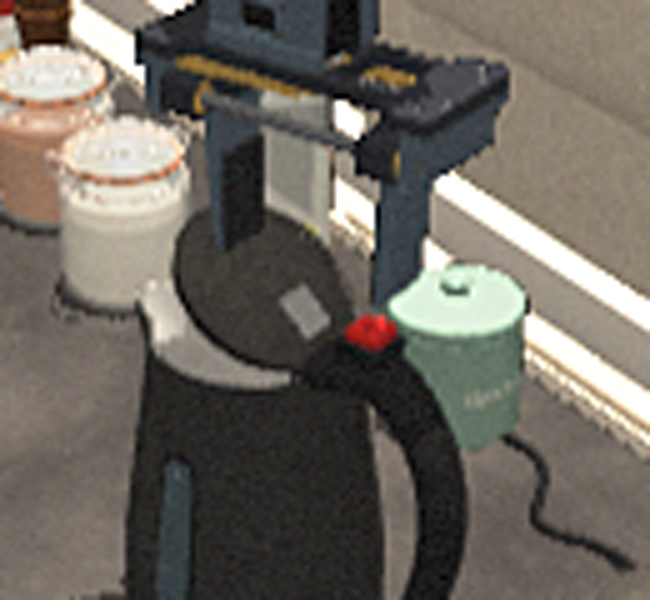

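The lid is held at about 0.56 rad under the left fingertip at (230,245), the button has sprung back, and the kettle has not moved. I continue along the arc.

>>> {"name": "step_arm", "arguments": {
  "plan": [
    [[0, 0, 0], [0.5, 0, -0.5], 0],
    [[0, 0, 0], [3, 0, -3], 0],
    [[0, 0, 0], [6, 0, -5.7], 0],
    [[0, 0, 0], [9.3, 0, -8.3], 0],
    [[0, 0, 0], [12.6, 0, -10.7], 0],
    [[0, 0, 0], [16, 0, -12.9], 0],
    [[0, 0, 0], [19.6, 0, -15], 0],
    [[0, 0, 0], [23.2, 0, -16.8], 0]
  ]
}}

```text
time_s: 8.07
ee_pos: [0.5534, -0.1321, 0.2727]
eef_rot: [[0.351, -0.936, 0.001], [-0.936, -0.351, 0.0], [0.0, -0.001, -1.0]]
force: [1.0, -0.3, 1.1]
width: 0.0912
```

>>> {"name": "step_arm", "arguments": {
  "plan": [
    [[0, 0, 0], [3.7, 0, -1.7], 0],
    [[0, 0, 0], [7.4, 0, -3.1], 0],
    [[0, 0, 0], [11.2, 0, -4.4], 0],
    [[0, 0, 0], [15, 0, -5.4], 0],
    [[0, 0, 0], [18.9, 0, -6.3], 0],
    [[0, 0, 0], [22.8, 0, -6.9], 0],
    [[0, 0, 0], [26.7, 0, -7.4], 0],
    [[0, 0, 0], [30.6, 0, -7.6], 0]
  ]
}}

```text
time_s: 9.07
ee_pos: [0.5642, -0.161, 0.2803]
eef_rot: [[0.351, -0.936, 0.001], [-0.936, -0.351, 0.0], [0.0, -0.001, -1.0]]
force: [-0.0, -0.4, -0.2]
width: 0.0915
```

```bash
python3 -c "
from geo import *
st()
cv2.imwrite('pics/scene5.png',vision.grab_frame('scene'))
cv2.imwrite('pics/v5.png',cv2.resize(cv2.imread('pics/scene5.png')[120:240,290:420],None,fx=5,fy=5,interpolation=cv2.INTER_CUBIC)); st()
p=np.array(read_state()['ee_pos']); d=(p[:2]-B)@u*1000+30; z=p[2]*1000-204
from scipy.optimize import brentq
print(d,z,brentq(lambda t:z*np.cos(t)-d*np.sin(t)-10,0,1.6))"
```

```text
t 9.075 p [ 0.5642 -0.161   0.2803] f [-0.01 -0.38 -0.25] tq [-0.088  0.156 -0.029] w 0.0915
along u -0.0205 lat -0.0002
rv [-0.0006 -0.0002  0.001 ] shift [-72.8   -0.23  20.31] q [-21.8  21.9  77.2   0.   80.8  47.7]
t 9.125 p [ 0.5644 -0.1614  0.2803] f [ 0.28 -0.63  0.45] tq [-0.155  0.147 -0.001] w 0.0912
along u -0.0209 lat -0.0002
rv [-0.0007 -0.0004  0.0008] shift [-73.19  -0.22  20.28] q [-21.8  21.9  77.2   0.   80.8  47.7]
9.064848726703229 76.3073459317772 1.3220524278324504
```

View pics/v5.png

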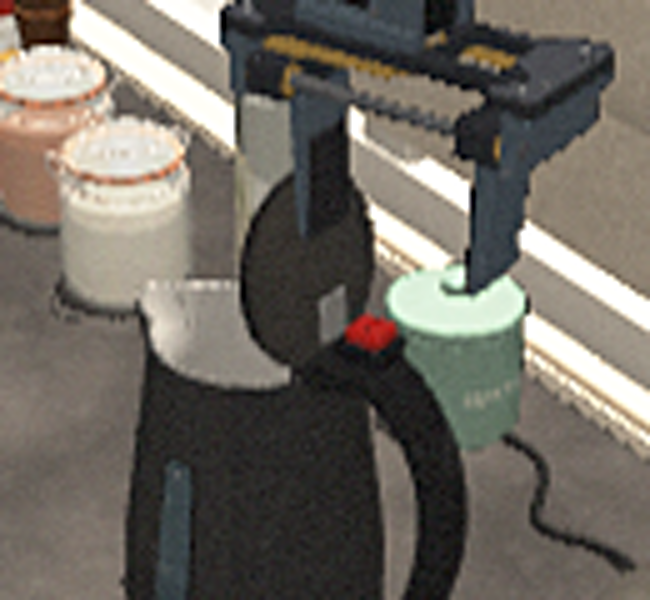

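The lid is nearly upright at about 1.32 rad and still follows the finger at (305,235). I back off towards the handle, slowly at first, then rise.

>>> {"name": "step_arm", "arguments": {
  "plan": [
    [[0, 0, 0], [4, 0, 0], 0],
    [[0, 0, 0], [8, 0, 0], 0],
    [[0, 0, 0], [14, 0, 0], 0],
    [[0, 0, 0], [25, 0, -2], 0],
    [[0, 0, 0], [45, 0, -15], 0],
    [[0, 0, 0], [70, 0, -45], 0],
    [[0, 0, 0], [90, 0, -80], 0],
    [[0, 0, 0], [90, 0, -100], 0]
  ]
}}

```text
time_s: 10.12
ee_pos: [0.5965, -0.2477, 0.3819]
eef_rot: [[0.35, -0.937, 0.002], [-0.937, -0.35, -0.001], [0.002, -0.002, -1.0]]
force: [-0.1, 0.1, -0.4]
width: 0.0912
```

>>> {"name": "step_arm", "arguments": {
  "plan": [
    [[0, 0, 0], [0, 0, 0], 0],
    [[0, 0, 0], [0, 0, 0], 0],
    [[0, 0, 0], [0, 0, 0], 0],
    [[0, 0, 0], [0, 0, 0], 0]
  ]
}}

```text
time_s: 10.62
ee_pos: [0.5963, -0.2475, 0.3813]
eef_rot: [[0.35, -0.937, 0.001], [-0.937, -0.35, -0.001], [0.001, -0.001, -1.0]]
force: [-0.2, 0.3, 1.6]
width: 0.0909
```

```bash
python3 -c "
from geo import *
for c in ('scene','top'):
    cv2.imwrite(f'pics/{c}6.png',vision.grab_frame(c))
    for t in ('mug_mid','tumbler_mid','lid_front'):
        r=finder.recognise(t,c); print(c,t,[(np.round(q['at'],3).tolist(),round(q['confidence'],2)) for q in r[:1]])
a=cv2.imread('pics/scene0.png').astype(int);b=cv2.imread('pics/scene6.png').astype(int)
for n,(x0,y0,x1,y1) in dict(mug=(240,170,285,215),tumbler=(340,290,390,355),kettlebody=(312,205,350,260)).items(): print(n,'diff',np.abs(a-b)[y0:y1,x0:x1].mean().round(2))
st()"
```

```text
scene mug_mid [([0.416, 0.228, 0.062], 0.75)]
scene tumbler_mid [([0.388, -0.39, 0.055], 0.8)]
scene lid_front [([0.533, -0.115, 0.262], 0.98)]
top mug_mid [([0.423, 0.258, 0.041], 0.87)]
top tumbler_mid []
top lid_front [([0.56, -0.092, 0.298], 0.61)]
mug diff 5.95
tumbler diff 8.29
kettlebody diff 5.87
t 11.025 p [ 0.5965 -0.2477  0.382 ] f [-0.08 -0.24 -0.06] tq [-0.081  0.203 -0.024] w 0.0913
along u -0.1131 lat -0.0003
rv [-0.0018 -0.002  -0.0005] shift [-1.6554e+02  2.0000e-02  1.2163e+02] q [-27.8  24.3  58.1  -0.   97.5  41.7]
```

View pics/scene6.png

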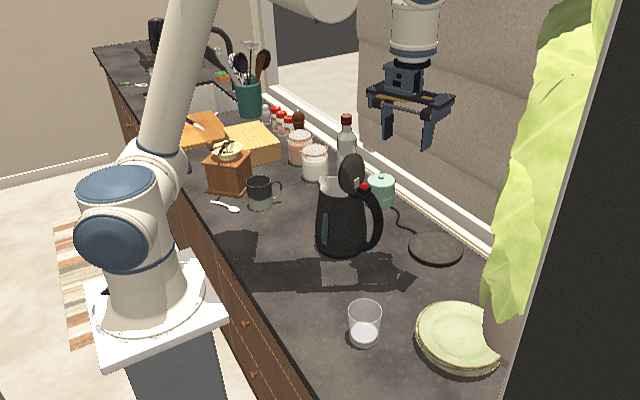

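The lid stands upright at (350,172) and the kettle is at its first place at (342,225). The mug at (260,192) and the tumbler at (364,322) are unchanged. The gripper is clear at (410,110) with no force on it, so I hand in.

```bash
python3 -c "
from geo import *
print(bot.job_done())"
```

```text
the job is handed in; nothing more can be done
None
```

The kettle lid is open and standing by itself. The job was handed in at about 11 s of the 35 s; no verdict is reported.

**What I did**
- **Pressing the button:** I felt its top at about z = 0.232 m and pressed it in steps of about 1 mm with one finger. The highest force I read was 6.3 N, and the force stayed between 4.8 and 6.3 N until the lid let go at z ≈ 0.226 m.
- **Raising the lid:** The other finger was already over the lid and caught it at about 0.15 rad by the geometry. I then followed the lid's arc at about 0.4 rad/s up to about 1.3 rad, backed off towards the handle and rose clear.

**Last checks**
- **Lid:** In the scene picture it stands upright. I worked out its angles from the finger position, because the joint cannot be read directly.
- **Kettle, mug and tumbler:** The kettle looks to be in its original place. The scene camera puts the mug and tumbler within 4 mm of where it first found them.
- **Gripper:** It is in free space with the force back near zero.

**What disagreed**
- **Forces:** The press forces read 1 to 3 N above the button's stated spring at first contact. This is probably sensor bias or friction.
- **Lid edge:** The lid's far edge sat about 3 pixels lower in the scene picture than the given dimensions predicted. The top view fitted well.
- **Tumbler:** The top camera missed it in the last check, so its final position rests on the scene camera alone.

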